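Clamp the green board in its test fixture

ROBOT

A 6-joint arm with a two-finger parallel gripper is mounted at the origin on the work surface. World frame = base frame: x ahead of the robot, y to its left, z up, the work surface at z = 0. Lengths are in m, angles in degrees, forces in N, time in s.
With the tool pointing down it reaches from about 0.4 to 0.825 m from the base axis. Payload 7 kg.
Tool frame: the origin (TCP) lies midway between the tips of the shut fingers; the grasp point (between the pads) lies r.pinch_z behind it (r.pinch_z is the distance from the TCP to the grasp point, in m); z points along the fingers, y is the line along which they close (so a half turn about z gives the same grasp; the last joint's range is limited). The gripper opens to 88 mm and grips with 3 to 60 N. Pads are 19 mm wide; open, the fingers measure 130 mm over their backs; the gripper's body (78 mm by 193 mm) begins 47 mm behind the grasp point.
Start: joints at [-47.435, 20.546, 0.682, 0, -70.136, -16.507], TCP at [0.296, -0.606, 0.227] pointing down, gripper open.
Joint ranges: [-176.03, 176.03], [-82.01, 121.73], [-58.28, 71.71], [-173.87, 95.51], [-174.79, -0.11], [-173.66, 173.66]. Speed limits (degrees/s): [136.94, 136.94, 172.46, 180, 180, 180].

INTERFACE

Orientations are given as [roll, pitch, yaw] about the fixed x, y, z axes, in that order (R = Rz(yaw) Ry(pitch) Rx(roll)).
In Python, from plant import r, optics, job gives the robot as it stands.
- The arm moves only by the shell command python3 -m crank 'ROWS' [FORCE]. ROWS is JSON, a list of rows, each an object with "xyz": the shift along the tool's x, y, z in units of 30 mm (1.0 is 30 mm), a list of three; "delta_rot": the turn, a rotation vector about the tool's x, y, z in degrees, a list of three; "claw": the closure, from 0 (fully open) to 1 (shut). A call has 1 to 20 rows; each row is the pose to reach, as a shift and turn from the pose commanded when the call began, along the tool's axes at that moment; what a row does not reach only later rows make up. A row lasts 1/8 s, in which the tool goes at most 62.5 mm and 10.7 degrees, less where a joint would pass 70% of its speed; a pose out of reach is approached as far as the arm can. A call with a gripper value outside its range is refused whole. The fingers move at their own pace and stop on an object; FORCE is the grip in N (left out, the last holds). Time passes only in rows, so rows that repeat a pose let the fingers close. It gives the time, the measured TCP pose, the force, the opening and the grip force at its end, in the units of the state.
- r.get_state(): the state, without advancing time (a new reading comes with each control period).
- optics.capture(name): name is "scene" or "side" or "wrist"; returns a dict with "img" (400x640x3 uint8, blue, green, red), "fovy" (degrees; the focal length in pixels is half the picture's height over the tangent of half this angle, whatever the lens; pixels are square), "cx", "cy" (the principal point, pixels), "eye" and "rotation" of the camera in the world; the wrist camera has in their place "hand_eye" (4x4, takes a point from camera to tool coordinates, whose origin is the TCP and whose axes are the flange's). Camera axes: x right, y up, looking along -z (the intrinsics and any distortion apply to the point x, -y, -z); pixel columns grow to the right and rows downward; lengths in m; the calibration is good to about 2 mm. A picture is of the moment at which its call begins: read the wrist's pose just before it. There is no depth.
- job.close_job(): hands the job in; it is judged then, once.
The state is a dict: "time_s": time; "joints": joint angles; "qd": joint speeds; "joint_torque": joint torques, N m; "tcp_pos": TCP position; "eef_rot": TCP orientation; "contact_force": force on the tool from outside, world axes, zero at the start; "moment": the same for the moment, N m; "gripper_width": finger opening in m; "gripper_force": force on a finger pad.
Only numpy, scipy, OpenCV 4.12 (cv2) and the standard library are available. Lean on these libraries where they do the work, as an engineer would, in place of code of your own. Each camera call takes 0.05 s, during which the arm holds its last target. There are 200 camera calls.

TASK

Two test fixtures stand on the repair bench with their levers up. On the one that holds the green circuit board, press the red release button in the lever's grip and, keeping it pressed, swing the lever all the way down to its stop, then let go so that the button springs back out. Leave the fixture with the brown board as it is.

Things in the scene. Friction and masses are not known exactly. Their poses are not given: they have to be found in the camera images.
- green_button_top (a point): Centre of the top of the red button (26 x 20 mm) in the black lever grip of the fixture with the GREEN board. Axes turn with the lever: x from grip to hinge, away from the robot; y along the level hinge; z out of the button, pressed along -z. Pitch = slope of the lever, positive = grip raised. Button out, the hinge axis is 215 mm along +x and 24 mm along -z from here, 85 mm above the bench.
- green_lever (a joint): Swing of its lever, rad: 0 to 0.08 at the start (slope 0.5 to 0.42 rad up), grows as the grip swings down, 0.6 at the lower stop (slope 0.1 rad down). A ratchet blocks it near 0.1 and 0.3 unless the button is in by over 4.5 mm. Once free it takes 7 to 12 N at the button and stays where left. Grip 110 x 34 x 28 mm, button midway along it; fixed grey base 260 x 170 x 50 mm below.
- green_button (a joint): Travel of that button, m: 0 out, 0.007 fully pressed (then still 3 mm proud of the grip). Its spring takes about 1.7 N to start and 5.5 N fully in, less than swinging the lever takes, so one push down on the button, following the grip's arc, does both.
- brown_button_top (a point): The same point on the other, identical fixture, which holds the BROWN board and is to be left alone; its lever is up as well. Either fixture may stand on the left or on the right.

How it is judged:
By the outcome, as a careful person would: the job done as asked, in the order asked, and still so for the second after the job is handed in, with the robot touching nothing.
It also fails if it takes over 32 s, if anything falls off the work surface, if the arm or the gripper's body presses on something with over 40 N, if the wrist force passes 120 N, or if a joint passes its speed limit or range.

## Working session

There is one attempt and no reset: what is moved stays moved. The work goes in short steps, Python scripts to look and compute and a shell command to move; the robot and the scene stay as the last step left them, time stands still between calls to the robot, and variables do not carry over. Pictures are saved under pics/ and viewed, at most 10 in all, crops included, and the job is handed in when it is done.

```bash
mkdir -p pics; ls; python3 - <<'E'
from plant import r,optics
import cv2,numpy as np,pickle
s=r.get_state();print(s)
d={}
for n in("scene","side","wrist"):
    c=optics.capture(n);d[n]=c;cv2.imwrite(f"pics/{n}0.png",c["img"]);print(n,{k:v for k,v in c.items() if k!="img"})
pickle.dump(d,open("d.pkl","wb"));print(r.pinch_z)
cv2.imwrite("pics/both.png",np.vstack([d["scene"]["img"],d["side"]["img"]])[:, :] if 0 else cv2.resize(np.hstack([d["scene"]["img"],d["side"]["img"]]),(800,250)))
E
```

```text
pics
{'time_s': 0.0, 'joints': array([-4.74357250e+01,  2.05920587e+01,  6.34262511e-01, -1.91569000e-02,
       -7.01366474e+01, -1.65063320e+01]), 'qd': array([-0.04551096, -0.02438669, -0.01024717,  0.08214323,  0.03131389,
        0.00207549]), 'joint_torque': array([-1.24684384e-04, -5.82724643e+01,  2.93055296e+01,  6.99744165e+00,
        6.64417574e-03, -1.48662589e-04]), 'tcp_pos': array([ 0.29626406, -0.6059654 ,  0.2256224 ]), 'eef_rot': array([ 1.79904332e+02, -9.56936938e-03, -1.53948573e+02]), 'contact_force': array([ 0.16146406,  0.78508399, -0.36280116]), 'moment': array([ 0.06622153, -0.02446345, -0.01848644]), 'gripper_force': 0.0, 'gripper_width': 0.08775106627763049}
scene {'fovy': 46.75036492259126, 'cx': 328.73050614524647, 'cy': 197.5055364494487, 'eye': array([1.37863844, 0.50916331, 0.88545738]), 'rotation': array([ 52.77913954,   1.33443019, 124.50206045])}
side {'fovy': 49.12602488479828, 'cx': 323.41406607030274, 'cy': 201.45237769324575, 'eye': array([0.54429501, 0.7466348 , 0.69671998]), 'rotation': array([  57.43885967,   -1.06808567, -175.7475843 ])}
wrist {'fovy': 69.61440297611914, 'cx': 319.3759853261579, 'cy': 197.11420095879834, 'hand_eye': array([[-2.61482574e-04,  9.60968854e-01,  2.76656455e-01,
         7.39919236e-02],
       [ 9.99999528e-01,  5.10196526e-04, -8.27020355e-04,
         2.65165319e-04],
       [-9.35889965e-04,  2.76656108e-01, -9.60968533e-01,
        -1.57366779e-01],
       [ 0.00000000e+00,  0.00000000e+00,  0.00000000e+00,
         1.00000000e+00]])}
0.0188
```

View pics/scene0.png

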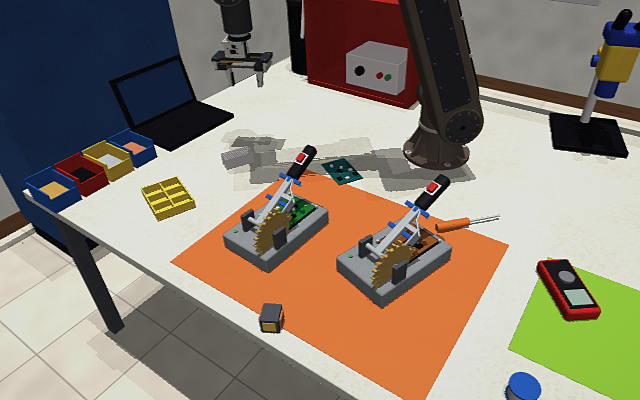

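View pics/side0.png

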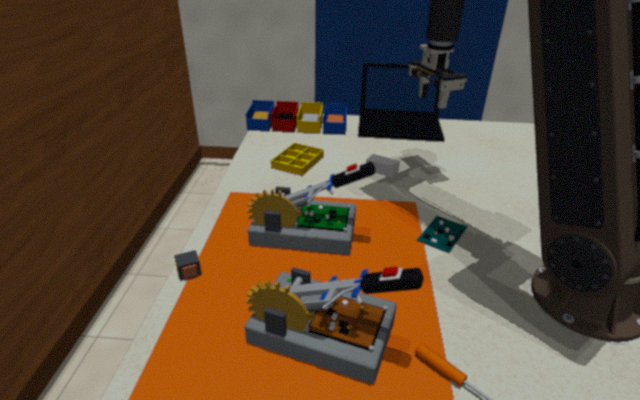

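The green board's fixture is the image-left one in the scene view (button near 302,157), and the far one in the side view (button near 352,168). Next I'll triangulate the button and enlarge both views to get the yaw.

```bash
cat > h.py <<'E'
import numpy as np,cv2
from scipy.spatial.transform import Rotation as R
def ray(c,uv,pose=None):
    f=200/np.tan(np.radians(c["fovy"]/2))
    d=np.array([(uv[0]-c["cx"])/f,-(uv[1]-c["cy"])/f,-1.])
    if pose is None: return np.array(c["eye"]),R.from_euler("xyz",c["rotation"],degrees=True).apply(d)
    A=pose[1].as_matrix();H=c["hand_eye"];return pose[0]+A@H[:3,3],A@H[:3,:3]@d
def plane(c,uv,z,pose=None):
    o,d=ray(c,uv,pose);return o+d*(z-o[2])/d[2]
def tri(rs):
    M=np.zeros((3,3));b=np.zeros(3)
    for o,d in rs:
        d=d/np.linalg.norm(d);P=np.eye(3)-np.outer(d,d);M+=P;b+=P@o
    p=np.linalg.solve(M,b);return p,[np.linalg.norm(np.cross(p-o,d/np.linalg.norm(d)))for o,d in rs]
def reds(img):
    h=cv2.cvtColor(img,cv2.COLOR_BGR2HSV)
    m=(((h[...,0]<6)|(h[...,0]>172))&(h[...,1]>150)&(h[...,2]>90)).astype("uint8")
    n,l,s,c=cv2.connectedComponentsWithStats(m);return [(s[i].tolist(),c[i].round(1).tolist()) for i in range(1,n) if s[i,4]>15],m
E
python3 - <<'E'
from h import *;import pickle
d=pickle.load(open("d.pkl","rb"))
for n in("scene","side"):print(n,reds(d[n]["img"])[0])
a=d["scene"]["img"][135:285,210:340];b=d["side"]["img"][150:260,235:385]
cv2.imwrite("pics/c.png",np.hstack([cv2.resize(a,(390,450),interpolation=2),cv2.resize(b,(409,300),interpolation=2) if 0 else cv2.copyMakeBorder(cv2.resize(b,(405,297),interpolation=2),0,153,0,0,0)]))
E
```

```text
scene [([369, 0, 30, 5, 76], [387.4, 1.1]), ([311, 80, 93, 24, 118], [357.7, 91.5]), ([54, 152, 26, 13, 41], [66.0, 158.5]), ([296, 153, 9, 8, 47], [300.1, 156.6]), ([80, 155, 23, 12, 34], [90.7, 160.8]), ([55, 167, 24, 13, 60], [66.0, 173.0]), ([84, 166, 13, 7, 23], [90.0, 169.2]), ([80, 171, 24, 13, 44], [92.0, 177.2]), ([75, 180, 8, 14, 22], [78.5, 186.3]), ([427, 182, 11, 10, 64], [431.8, 186.7]), ([539, 259, 62, 61, 603], [570.2, 299.7]), ([576, 273, 11, 17, 17], [581.0, 281.0])]
side [([294, 102, 4, 13, 25], [295.5, 108.1]), ([347, 164, 9, 7, 34], [351.3, 167.1]), ([382, 267, 16, 9, 103], [389.6, 271.1])]
```

View pics/c.png

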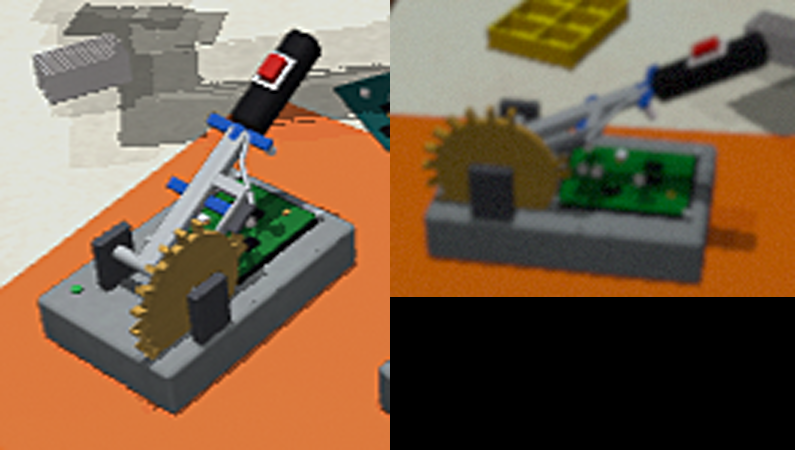

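The crop shows the green fixture: button at scene (300.1,156.6) and side (351.3,167.1). Base top corners in the scene are about (223.5,235), (266.5,261) and (327,211).

```bash
python3 - <<'E'
from h import *;import pickle
d=pickle.load(open("d.pkl","rb"));S=d["scene"];T=d["side"]
p,e=tri([ray(S,(300.1,156.6)),ray(T,(351.3,167.1))]);print("green",p,e)
print("brown",*tri([ray(S,(431.8,186.7)),ray(T,(389.6,271.1))]))
L,N,Q=[plane(S,u,.05) for u in((223.3,235),(266,261.5),(327.3,211.5))]
print(L,N,Q,np.linalg.norm(L-N),np.linalg.norm(Q-N))
for a,b in((N,Q),(L,N)):print("yaw",np.degrees(np.arctan2(*(a-b)[1::-1])))
# side view top near edge
c=[plane(T,(235+x/2.7,150+y/2.7),.05) for x,y in((428,208),(700,233),(716,145))] if 0 else [plane(T,(235+(x-390)/2.7,150+y/2.7),.05) for x,y in((428,208),(700,233),(716,145))]
print(c,[np.linalg.norm(c[i]-c[1]) for i in(0,2)],"yaw",np.degrees(np.arctan2(*(c[0]-c[1])[1::-1])))
print("tool",R.from_euler("xyz",[180,0,-153.95],degrees=True).as_matrix())
E
```

```text
green [ 0.53713691 -0.18441237  0.20364695] [np.float64(0.0004720495982816282), np.float64(0.0004720495982816597)]
brown [0.46459618 0.17566838 0.19827089] [np.float64(0.00021589177080254563), np.float64(0.00021589177080250603)]
[ 0.77715099 -0.27587914  0.05      ] [ 0.79037528 -0.11195538  0.05      ] [ 0.54000556 -0.09585892  0.05      ] 0.16445632477601263 0.25088660371671967
yaw -3.6785266368116365
yaw -94.61225722017086
[array([ 0.78372493, -0.12654892,  0.05      ]), array([ 0.53135048, -0.11311856,  0.05      ]), array([ 0.51865108, -0.26213217,  0.05      ])] [np.float64(0.25273155821914406), np.float64(0.1495537725885835)] yaw -3.046178062173281
tool [[-8.98411153e-01 -4.39155326e-01 -5.37810164e-17]
 [-4.39155326e-01  8.98411153e-01  1.10023634e-16]
 [-3.08148791e-33  1.22464680e-16 -1.00000000e+00]]
```

Everything agrees: edges measure about 252 × 157 mm against 260 × 170. The button height of 204 mm gives a slope of about 0.465 rad, inside the stated 0.42–0.5. Yaw is about −4°. Now a hover pose 100 mm off the button, perpendicular to the lever.

```bash
cat >> h.py <<'E'
def Rl(yaw,s):  # lever frame: x to hinge, slope s up at grip
    return R.from_euler("z",yaw,degrees=True)*R.from_euler("y",s)
def Rt(yaw,s): return Rl(yaw,s)*R.from_euler("y",180,degrees=True)
def row(p0,R0,p,Rn): return (R0.inv().apply(p-p0)/.03).round(3).tolist(),np.degrees((R0.inv()*Rn).as_rotvec()).round(2).tolist()
def slope(h): 
    from scipy.optimize import brentq
    return brentq(lambda s:.215*np.sin(s)+.024*np.cos(s)-(h-.085),-.3,.8)
E
python3 - <<'E'
from h import *;from plant import r
s=r.get_state();p0=np.array([.296,-.606,.227]);R0=R.from_euler("xyz",s["eef_rot"],degrees=True)
b=np.array([.537,-.1845,.2036]);sl=slope(b[2]);print(sl)
print(row(p0,R0,b+Rl(-4,sl).apply([0,0,.1]),Rt(-4,sl)))
print(b+Rl(-4,sl).apply([0,0,.1]))
E
```

```text
0.4690701200542154
([-14.692, 8.343, -2.185], [-6.98, 26.22, 29.51])
[ 0.58209559 -0.18765339  0.2927989 ]
```

```bash
python3 -m crank '[{"xyz":[-1.6,0.9,-1.2],"delta_rot":[0,0,0],"claw":1},{"xyz":[-3.2,1.8,-2.2],"delta_rot":[0,0,0],"claw":1},{"xyz":[-4.9,2.8,-2.2],"delta_rot":[0,0,0],"claw":1},{"xyz":[-6.5,3.7,-2.2],"delta_rot":[-1.4,5.2,5.9],"claw":1},{"xyz":[-8.2,4.6,-2.2],"delta_rot":[-2.8,10.5,11.8],"claw":1},{"xyz":[-9.8,5.5,-2.2],"delta_rot":[-4.2,15.7,17.7],"claw":1},{"xyz":[-11.4,6.4,-2.2],"delta_rot":[-5.6,21,23.6],"claw":1},{"xyz":[-13,7.4,-2.2],"delta_rot":[-7,26.2,29.5],"claw":1},{"xyz":[-14.7,8.34,-2.2],"delta_rot":[-7,26.2,29.5],"claw":1},{"xyz":[-14.7,8.34,-2.2],"delta_rot":[-7,26.2,29.5],"claw":1},{"xyz":[-14.7,8.34,-2.2],"delta_rot":[-7,26.2,29.5],"claw":1},{"xyz":[-14.7,8.34,-2.2],"delta_rot":[-7,26.2,29.5],"claw":1}]' && python3 - <<'E'
from h import *;from plant import r,optics;import pickle
s=r.get_state();c=optics.capture("wrist");pickle.dump((s,c),open("w.pkl","wb"))
cv2.imwrite("pics/w1.png",c["img"]);print(reds(c["img"])[0])
E
```

```text
time_s: 1.65
tcp_pos: [0.5821, -0.1888, 0.2929]
eef_rot: [-180.0, -26.8, 175.9]
contact_force: [-0.5, -0.7, 1.0]
gripper_width: 0.0007
gripper_force: 0.0
[([309, 185, 21, 27, 532], [319.5, 198.1])]
```

View pics/w1.png

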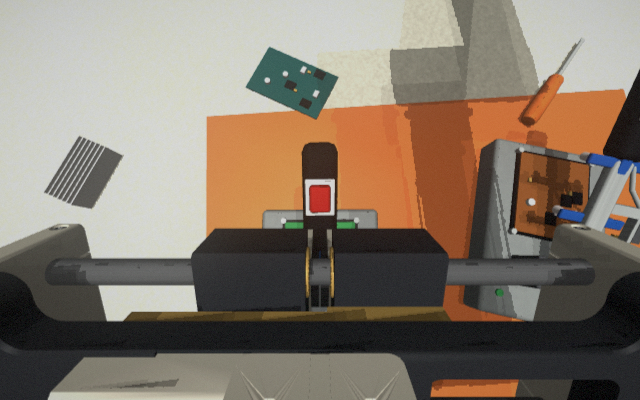

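The wrist view shows the grip vertical in the picture, so the yaw is right, with the red button centred at (319.5,198.1). I'll combine that ray with the other two.

```bash
python3 - <<'E'
from h import *;import pickle
d=pickle.load(open("d.pkl","rb"));s,c=pickle.load(open("w.pkl","rb"))
R0=R.from_euler("xyz",s["eef_rot"],degrees=True);P=(s["tcp_pos"],R0)
rs=[ray(d["scene"],(300.1,156.6)),ray(d["side"],(351.3,167.1)),ray(c,(319.5,198.1),P)]
b,e=tri(rs);print(b,e);print(plane(c,(319.5,198.1),b[2],P))
# grip direction
u=plane(c,(319.5,145),.22,P)-plane(c,(319.5,230),.22,P);print("yaw",np.degrees(np.arctan2(-u[1],-u[0])))
sl=slope(b[2]);print(sl,s["tcp_pos"],s["eef_rot"])
H=b+Rl(-4,sl).apply([.215,0,-.024]);print("hinge",H)
top=lambda q:H-Rl(-4,q).apply([.215,0,-.024])
p0=s["tcp_pos"]
for q,off in[(sl,.015),(sl,.002),(sl,-.007)]+[(q,-.0085)for q in np.linspace(sl,-.13,10)[1:]]+[(-.13,.06)]:
    print(round(q,3),off,row(p0,R0,top(q)+Rl(-4,q).apply([0,0,off]),Rt(-4,q)))
E
```

```text
[ 0.53751051 -0.18459359  0.2035624 ] [np.float64(0.0007030716487382193), np.float64(0.0005110713434600091), np.float64(0.0007355809222261995)]
[ 0.53821667 -0.18483874  0.2035624 ]
yaw -4.075436122636267
0.4688623176743011 [ 0.58210622 -0.18877975  0.29291861] [-179.95737002  -26.80012596  175.92519819]
hinge [ 0.71802263 -0.19721622  0.085     ]
0.469 0.015 ([-0.011, 0.036, 2.832], [-0.01, 0.06, -0.07])
0.469 0.002 ([-0.011, 0.036, 3.265], [-0.01, 0.06, -0.07])
0.469 -0.007 ([-0.01, 0.036, 3.565], [-0.01, 0.06, -0.07])
0.402 -0.0085 ([0.009, 0.036, 4.093], [-0.01, -3.75, -0.07])
0.336 -0.0085 ([-0.004, 0.036, 4.57], [-0.01, -7.56, -0.07])
0.269 -0.0085 ([-0.049, 0.036, 5.046], [-0.02, -11.37, -0.07])
0.203 -0.0085 ([-0.125, 0.037, 5.518], [-0.02, -15.19, -0.07])
0.136 -0.0085 ([-0.232, 0.037, 5.984], [-0.02, -19.0, -0.06])
0.07 -0.0085 ([-0.37, 0.037, 6.442], [-0.02, -22.81, -0.06])
0.003 -0.0085 ([-0.538, 0.037, 6.889], [-0.02, -26.62, -0.06])
-0.063 -0.0085 ([-0.736, 0.037, 7.325], [-0.03, -30.44, -0.06])
-0.13 -0.0085 ([-0.962, 0.038, 7.746], [-0.03, -34.25, -0.06])
-0.13 0.06 ([0.323, 0.036, 5.858], [-0.03, -34.25, -0.06])
```

```bash
python3 -m crank '[{"xyz":[0,0.02,1],"delta_rot":[0,0,0],"claw":1},{"xyz":[0,0.04,2],"delta_rot":[0,0,0],"claw":1},{"xyz":[0,0.04,2.8],"delta_rot":[0,0,0],"claw":1},{"xyz":[0,0.04,3.1],"delta_rot":[0,0,0],"claw":1},{"xyz":[0,0.04,3.25],"delta_rot":[0,0,0],"claw":1},{"xyz":[0,0.04,3.35],"delta_rot":[0,0,0],"claw":1},{"xyz":[0,0.04,3.45],"delta_rot":[0,0,0],"claw":1},{"xyz":[0,0.04,3.55],"delta_rot":[0,0,0],"claw":1},{"xyz":[0,0.04,3.55],"delta_rot":[0,0,0],"claw":1},{"xyz":[0,0.04,3.55],"delta_rot":[0,0,0],"claw":1}]' && python3 - <<'E'
from h import *;from plant import r,optics
s=r.get_state();c=optics.capture("side")
cv2.imwrite("pics/s2.png",cv2.resize(c["img"][110:260,235:485],(800,480),interpolation=2))
b=np.array([.5375,-.1846,.2036]);print("offset in lever frame",Rl(-4,.469).inv().apply(s["tcp_pos"]-b),s["contact_force"])
E
```

```text
time_s: 2.95
tcp_pos: [0.5352, -0.184, 0.1988]
eef_rot: [-179.9, -26.8, 176.0]
contact_force: [-0.9, -1.8, 6.6]
gripper_width: 0.0001
gripper_force: 2.7
offset in lever frame [ 5.00327076e-05  4.57883781e-04 -5.37116760e-03] [-0.8843637  -1.80648829  6.5600221 ]
```

View pics/s2.png

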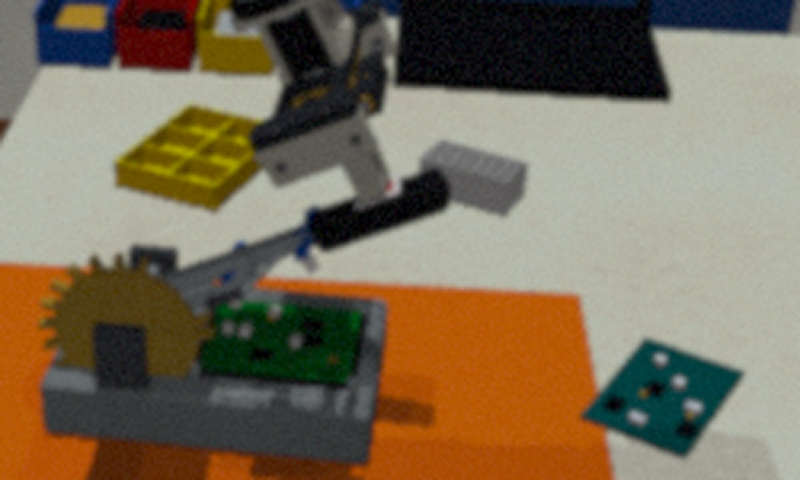

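Fingers sit on the button with about 6.6 N, so it is pressed. Next, the arc.

```bash
python3 - <<'E'
from h import *
H=np.array([.718,-.1972,.085])
top=lambda q:H-Rl(-4,q).apply([.215,0,-.024])
P=lambda q,o:top(q)+Rl(-4,q).apply([0,0,o])
p0=P(.469,-.0066);R0=Rt(-4,.469)
for q in list(np.linspace(.469,-.1,15))+[-.115]:print(round(q,3),row(p0,R0,P(q,-.0085),Rt(-4,max(q,-.1))))
E
```

```text
0.469 ([-0.0, 0.0, 0.063], [0.0, 0.0, 0.0])
0.428 ([0.015, 0.0, 0.355], [0.0, -2.33, -0.0])
0.388 ([0.018, -0.0, 0.647], [-0.0, -4.66, 0.0])
0.347 ([0.01, 0.0, 0.939], [-0.0, -6.99, 0.0])
0.306 ([-0.011, 0.0, 1.23], [-0.0, -9.31, 0.0])
0.266 ([-0.043, -0.0, 1.52], [-0.0, -11.64, -0.0])
0.225 ([-0.087, -0.0, 1.809], [0.0, -13.97, -0.0])
0.184 ([-0.143, -0.0, 2.096], [0.0, -16.3, 0.0])
0.144 ([-0.21, -0.0, 2.38], [-0.0, -18.63, 0.0])
0.103 ([-0.289, -0.0, 2.661], [0.0, -20.96, 0.0])
0.063 ([-0.38, 0.0, 2.939], [0.0, -23.29, -0.0])
0.022 ([-0.481, 0.0, 3.212], [-0.0, -25.62, 0.0])
-0.019 ([-0.593, 0.0, 3.482], [0.0, -27.94, 0.0])
-0.059 ([-0.717, -0.0, 3.747], [0.0, -30.27, 0.0])
-0.1 ([-0.851, -0.0, 4.006], [-0.0, -32.6, 0.0])
-0.115 ([-0.903, -0.0, 4.1], [-0.0, -32.6, 0.0])
```

```bash
python3 -m crank '[{"xyz":[0,0,0.1],"delta_rot":[0,0,0],"claw":1},{"xyz":[0.01,0,0.36],"delta_rot":[0,-2.3,0],"claw":1},{"xyz":[0.02,0,0.65],"delta_rot":[0,-4.7,0],"claw":1},{"xyz":[0.01,0,0.94],"delta_rot":[0,-7,0],"claw":1},{"xyz":[-0.01,0,1.23],"delta_rot":[0,-9.3,0],"claw":1},{"xyz":[-0.04,0,1.52],"delta_rot":[0,-11.6,0],"claw":1},{"xyz":[-0.09,0,1.81],"delta_rot":[0,-14,0],"claw":1},{"xyz":[-0.14,0,2.1],"delta_rot":[0,-16.3,0],"claw":1},{"xyz":[-0.21,0,2.38],"delta_rot":[0,-18.6,0],"claw":1},{"xyz":[-0.29,0,2.66],"delta_rot":[0,-21,0],"claw":1},{"xyz":[-0.38,0,2.94],"delta_rot":[0,-23.3,0],"claw":1},{"xyz":[-0.48,0,3.21],"delta_rot":[0,-25.6,0],"claw":1},{"xyz":[-0.59,0,3.48],"delta_rot":[0,-28,0],"claw":1},{"xyz":[-0.72,0,3.75],"delta_rot":[0,-30.3,0],"claw":1},{"xyz":[-0.85,0,4.0],"delta_rot":[0,-32.6,0],"claw":1},{"xyz":[-0.87,0,4.05],"delta_rot":[0,-32.6,0],"claw":1},{"xyz":[-0.87,0,4.05],"delta_rot":[0,-32.6,0],"claw":1}]' && cat > chk.py <<'E'
from h import *;from plant import r
s=r.get_state();H=np.array([.718,-.1972,.085])
v=R.from_euler("z",4,degrees=True).apply(s["tcp_pos"]-H)
# radius/pitch of pressed button top (24-7=17 mm off the hinge line)
print(s["time_s"],s["contact_force"],"pitch",np.arctan2(v[2],-v[0])-np.arctan2(.017,.215),"rad",np.hypot(v[0],v[2]),np.hypot(.215,.017),"y",v[1],s["eef_rot"])
E
python3 chk.py
```

```text
time_s: 5.12
tcp_pos: [0.504, -0.182, 0.0802]
eef_rot: [-179.9, 5.9, 176.1]
contact_force: [-11.4, 0.0, 27.0]
gripper_width: 0.0
gripper_force: 14.1
5.125 [-11.40346805   0.03578923  27.03945154] pitch -0.10140525378085719 rad 0.2146034033832262 0.21567104580819374 y 0.00026992380829486207 [-179.9002221     5.92077722  176.07005509]
```

Pitch is −0.101 rad with 27 N, well above swing friction, so the lever is at its stop. Now backing off along the button axis.

```bash
python3 -m crank '[{"xyz":[0,0,-0.15],"delta_rot":[0,0,0],"claw":1},{"xyz":[0,0,-0.4],"delta_rot":[0,0,0],"claw":1},{"xyz":[0,0,-1],"delta_rot":[0,0,0],"claw":1},{"xyz":[0,0,-2],"delta_rot":[0,0,0],"claw":1},{"xyz":[0,0,-3.5],"delta_rot":[0,0,0],"claw":1},{"xyz":[0,0,-5],"delta_rot":[0,0,0],"claw":1},{"xyz":[0,0,-5],"delta_rot":[0,0,0],"claw":1},{"xyz":[0,0,-5],"delta_rot":[0,0,0],"claw":1}]' && python3 - <<'E'
from h import *;from plant import r,optics
a=optics.capture("scene");b=optics.capture("side");s=r.get_state();w=optics.capture("wrist")
print(reds(a["img"])[0][-8:],reds(b["img"])[0],reds(w["img"])[0])
cv2.imwrite("pics/end.png",np.vstack([cv2.resize(a["img"][130:290,200:460],(487,300),interpolation=2),cv2.resize(b["img"][120:300,235:527],(487,300),interpolation=2)]))
def near(c,q): return min((x[1] for x in reds(c["img"])[0]),key=lambda m:np.hypot(m[0]-q[0],m[1]-q[1]))
P=(s["tcp_pos"],R.from_euler("xyz",s["eef_rot"],degrees=True))
H=np.array([.718,-.1972,.085]);exp=H-Rl(-4,-.1).apply([.215,0,-.024]);print("expected out",exp)
def proj(c):
    f=200/np.tan(np.radians(c["fovy"]/2));v=R.from_euler("xyz",c["rotation"],degrees=True).inv().apply(exp-c["eye"]);return c["cx"]-f*v[0]/v[2],c["cy"]+f*v[1]/v[2]
rs=[];
for c in(a,b):
    q=proj(c);m=near(c,q);print(q,m);rs.append(ray(c,m))
print(tri(rs))
E
```

```text
time_s: 6.12
tcp_pos: [0.4882, -0.1798, 0.2263]
eef_rot: [180.0, 5.8, 176.0]
contact_force: [0.1, -1.1, -0.1]
gripper_width: 0.0008
gripper_force: 0.0
[([328, 84, 76, 20, 99], [365.8, 93.6]), ([54, 152, 26, 13, 41], [66.0, 158.5]), ([80, 155, 23, 12, 34], [90.7, 160.8]), ([55, 159, 49, 35, 262], [82.7, 173.2]), ([427, 182, 11, 10, 65], [431.9, 186.7]), ([538, 259, 63, 61, 609], [570.1, 299.6]), ([572, 267, 15, 23, 23], [579.0, 278.0])] [([613, 38, 27, 13, 167], [629.9, 42.0]), ([294, 103, 4, 13, 25], [295.4, 108.6]), ([582, 162, 14, 15, 20], [589.0, 169.1]), ([382, 266, 16, 10, 114], [389.4, 270.7])] [([309, 176, 18, 24, 386], [317.1, 187.4])]
expected out [ 0.50220505 -0.18211015  0.08741592]
(np.float64(310.28541068578187), np.float64(184.98929166803487)) [365.8, 93.6]
(np.float64(362.73245951608106), np.float64(208.72209523553815)) [389.4, 270.7]
(array([0.45990035, 0.06555698, 0.29084768]), [np.float64(0.1413011124991928), np.float64(0.14130111249919286)])
```

View pics/end.png

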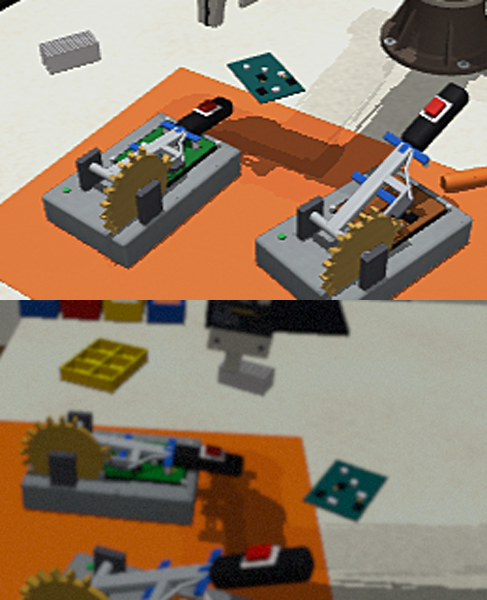

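The lever is down and the button is now in shadow, near scene (310.5,186) and side (361.5,210), within about 1 px of the prediction for lever at stop and button out. One numeric check with a darker mask, without moving.

```bash
python3 - <<'E'
from h import *;from plant import r,optics
rs=[]
s=r.get_state();P=(s["tcp_pos"],R.from_euler("xyz",s["eef_rot"],degrees=True))
for n,(u,v) in(("scene",(310,185)),("side",(362,209)),("wrist",(317,187))):
    c=optics.capture(n);h=cv2.cvtColor(c["img"],cv2.COLOR_BGR2HSV);m=(((h[...,0]<8)|(h[...,0]>170))&(h[...,1]>130)&(h[...,2]>40))
    k=22 if n=="wrist" else 9;y,x=np.nonzero(m[v-k:v+k,u-k:u+k]);q=(x.mean()+u-k,y.mean()+v-k);print(n,q,len(x))
    rs.append(ray(c,q,P if n=="wrist" else None))
print(tri(rs),tri(rs[:2]))
H=np.array([.718,-.1972,.085])
for q,o in((-.1,0),(-.1,-.007),(-.08,0)):print(q,o,H-Rl(-4,q).apply([.215,0,-.024-o]))
E
```

```text
scene (np.float64(310.3255813953488), np.float64(185.97674418604652)) 43
side (np.float64(362.8780487804878), np.float64(210.3170731707317)) 41
wrist (np.float64(317.4306930693069), np.float64(186.97029702970298)) 404
(array([ 0.50194194, -0.18225167,  0.08318876]), [np.float64(0.00035161870443022324), np.float64(0.0006985090979036468), np.float64(0.0005536541915727264)]) (array([ 0.50137466, -0.1827361 ,  0.0826192 ]), [np.float64(0.000371404067274859), np.float64(0.00037140406727476815)])
-0.1 0 [ 0.50220505 -0.18211015  0.08741592]
-0.1 -0.007 [ 0.50290218 -0.1821589   0.08045089]
-0.08 0 [ 0.50229641 -0.18211654  0.09174158]
```

Lever at the stop is confirmed. The measured height of 83 mm falls between button out (87) and in (80), so I'll zoom in to see how proud the button stands.

```bash
python3 - <<'E'
from h import *;from plant import optics
o=[]
for n,(u,v),(U,V) in(("scene",(310,186),(432,187)),("side",(363,210),(390,271))):
    c=optics.capture(n)["img"]
    for a,b in((u,v),(U,V)): o.append(cv2.resize(cv2.convertScaleAbs(c[b-18:b+18,a-24:a+24],alpha=1.8 if a==u else 1),(400,300),interpolation=cv2.INTER_NEAREST))
cv2.imwrite("pics/z.png",np.vstack([np.hstack(o[:2]),np.hstack(o[2:])]))
E
```

```text
(no output)
```

View pics/z.png

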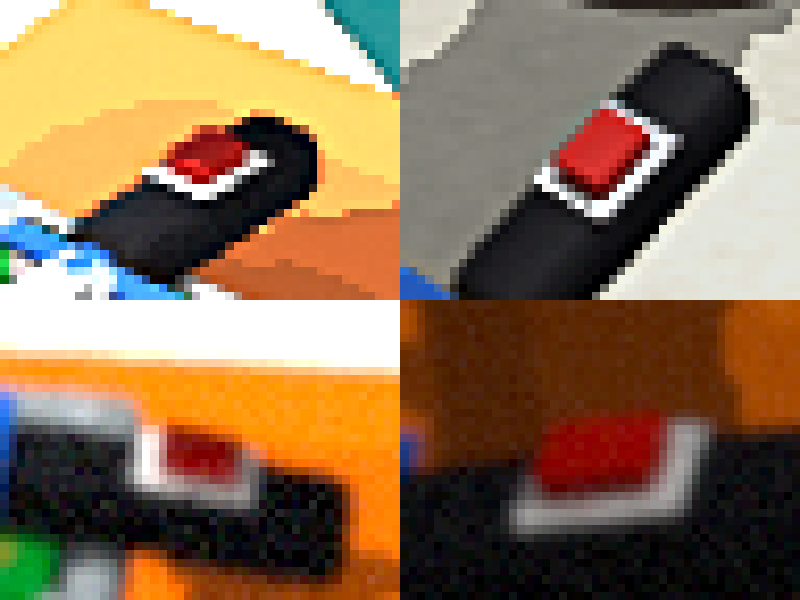

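In the zoom the red button stands well above its white frame, with its side faces showing and the far frame edge hidden, just like the untouched brown one. It has sprung back out, and the visible sides explain the low centroid.

```bash
python3 -c "
from plant import job
print(job.close_job())"
```

```text
the job is handed in; nothing more can be done
None
```

The green-board fixture's lever is down at its stop, its button has sprung back out, the brown-board fixture was left alone, and the job is handed in (no verdict came back).

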